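Tighten the bamboo clip's thumbscrew with fingertip strokes

TASK

The bamboo clip on the edge of the little tea shelf nearest the robot has worked loose: stroke the wings of its red thumbscrew round clockwise (seen from above) with the fingertips, one stroke after another, lifting clear between strokes, until the screw is fully home and its rubber pad sits on the board. Push gently and never pinch the screw; leave the clip's neighbours and everything else standing where they are.

Things in the scene. Friction and masses are not known exactly. Their poses are not given: they have to be found in the camera images.
- clip: Fixed bamboo C-clip on the shelf's robot-side edge. Origin: where the vertical screw axis meets the board's top; x towards the plate (and the robot), y along the shelf, z up. Upright plate: 14 mm thick, 100 mm wide, front face 42 mm from the axis, top at z = 80 mm: it bars a finger from going right round; the free side is -x (over the board). Upper arm below the wings: 40 mm wide, x = -19 mm to the plate, top at z = 34 mm.
- screw (a joint): Turn of the red thumbscrew, rad, growing clockwise seen from above; starts at 1.0 to 4.2, home at 9.42, where it meets a firm stop. One wing points along the clip's +y turned clockwise by this value, the other opposite, so at home they are parallel to the plate. Light friction, 0.03 N m (1 to 2 N at a wing); it stays where it is left.
- hub (a point): Top centre of the red thumbscrew, on its axis; it sinks 4 mm a turn, from up to 70.4 mm above the board at the start to 65 mm when home. Hub 20 mm across; two upright wings on opposite sides, 6 mm thick, 22 mm high, tops level with the hub's, reach out to 34 mm from the axis (68 mm across).
- wing_tip (a point): Outer end of one of the two wings, at mid-height of the wing, 34 mm from the screw axis and 11 mm below the top.
- spindle: The screw's brass shaft with its black rubber pad, and the red thumbscrew that it carries. Origin: on the axis, at the underside of the pad; it is as high above the board as the gap still to be closed (up to 5.4 mm at the start, 0 when home).
- shelf: Fixed narrow wooden shelf: board 150 mm deep (its x), 660 mm long (its y), 15 mm thick, its top 65 mm above the table; origin on the table under the middle of the board.
- whisk: Bamboo whisk on a white porcelain holder, one loose piece, 58 mm wide, 110 mm high, standing near one end of the shelf. Origin: centre of its underside. To be left alone.
- caddy: Black plastic caddy, open box 85 x 75 x 85 mm high, loose, near the other end of the shelf. Origin: centre of its underside. To be left alone.
- cup_a: Small white ceramic cup, 60 mm across, 45 mm high, loose on the shelf to one side of the clip. Origin: centre of its underside. To be left alone.
- cup_b: The other small white cup, the same size, on the other side of the clip. To be left alone.
- bowl: Blue tea bowl, 120 mm across, 75 mm high, loose on the table beside the shelf. Origin: centre of its underside. To be left alone.
- tin: Copper tea tin with dark wooden cap, 68 mm across, 85 mm high, loose on the table at the other side. Origin: centre of its underside. To be left alone.

How it is judged (in metres and radians):
On the way:
1. the screw has been turned part of the way and the fingertips are off it, between strokes (value of joint screw between 4.4 and 8.8 rad and contact force between the fingers and spindle below 0.05 N), for 0.1 s.
At the end, for the whole second after the job is handed in: the thumbscrew is home: turned to within 0.35 rad (20 degrees) of its stop at 9.42 rad, and at rest; every cup, the whisk, caddy, bowl and tin stands upright within 20 mm of where it was (value of joint screw above 9.07 rad and velocity of joint screw between -0.1 and 0.1 rad/s and distance of each of whisk, caddy, cup_a, cup_b, bowl, tin from where it was at the start of the episode below 0.02 m and angle between each of whisk, caddy, cup_a, cup_b, bowl, tin's own z axis and vertical below 0.2 rad); the robot touches nothing.
It fails at once if the thumbscrew is pinched or pushed hard (more than 25 N from the fingers) (contact force between the fingers and spindle above 25 N).
It fails at once if a cup, the whisk, caddy, bowl or tin is lifted, carried or shifted by more than 20 mm (distance of any of whisk, caddy, cup_a, cup_b, bowl, tin from where it was at the start of the episode above 0.02 m).
It also fails if it takes over 72 s, if anything falls off the work surface, if the arm or the gripper's body presses on something with over 40 N, if the wrist force passes 120 N, or if a joint passes its speed limit or range.

ROBOT

A 6-joint arm with a two-finger parallel gripper is mounted at the origin on the work surface. World frame = base frame: x ahead of the robot, y to its left, z up, the work surface at z = 0. Lengths are in mm, angles in rad, forces in N, time in s.
With the tool pointing down it reaches from about 400 to 825 mm from the base axis. Payload 7 kg.
Tool frame: the origin (TCP) lies on the centre line of the jaws, within the pads' length; the fingertips stand ahead of it and the grasp point (between the pads) lies 5 mm behind it (tips_ahead is the z of the fingertips in the tool frame, in mm); z points along the fingers, y is the direction in which the jaws open and shut (so a half turn about z gives the same grasp; the last joint's range is limited). The gripper opens to 85 mm and grips with 20 to 120 N. Pads are 22 mm wide; open, the fingers measure 114 mm over their backs; the gripper's body (76 mm by 85 mm) begins 54 mm behind the grasp point. The pads swing forward as they close: fully open they stand 13 mm farther back than shut.
Start: joints at [-0.95, 0.359, 0.012, 0, -1.224, -0.288], TCP at [220.489, -637.95, 207.002] pointing down, gripper open.
Joint ranges: [-3.07, 3.07], [-1.43, 2.12], [-1.02, 1.25], [-3.03, 1.67], [-3.05, -0], [-3.03, 3.03]. Speed limits (rad/s): [2.39, 2.39, 3.01, 3.14, 3.14, 3.14].

INTERFACE

Orientations are given as a rotation vector (axis times angle).
In Python, from bench import * gives the robot as it stands.
- The arm moves only by the tool send_rows, never from a script. Its argument "motion" is a list of rows, each an object with "translation": the shift along the world's x, y, z in mm, a list of three; "rotation": the turn, a rotation vector about the world's x, y, z in degrees, a list of three; "hand": the finger opening in mm, from 0 to 85.4. In form: [{"translation": [dx, dy, dz], "rotation": [wx, wy, wz], "hand": hand}, ...]. A call has 1 to 20 rows; each row shifts and turns the commanded pose from where the row before left it; what a row does not reach is not made up. A row lasts 1/8 s, in which the tool goes at most 62.5 mm and 10.7 degrees, less where a joint would pass 70% of its speed; a pose out of reach is approached as far as the arm can. A call is refused whole if a number of a shift passes 62.5 or a number of a turn 10.7, either way. A call with a gripper value outside its range is refused whole. The fingers move at their own pace and stop on an object; "force" is the grip in N (left out, the last holds). Time passes only in rows, so rows that do not move let the fingers close. It gives the time, the measured TCP pose, the force and the opening at its end, in the units of the state.
- get_state(): the state, without advancing time (a new reading comes with each control period).
- camera(name): name is "side" or "top" or "wrist"; returns a dict with "image" (384x512x3 uint8, red, green, blue), "camera_matrix" (3x3 intrinsics, pixels), "camera_from_world" (4x4, takes a point from world to camera coordinates). Camera axes: x right, y up, looking along -z (the intrinsics and any distortion apply to the point x, -y, -z); pixel columns grow to the right and rows downward; lengths in mm; the calibration is good to about 2 mm. A picture is of the moment at which its call begins. There is no depth.
- close_job(): hands the job in, once; it reports no verdict.
Trained networks look in a picture, given as the dict that the camera call returned (one of the last four; its "shot" number tells which), for a name from the list of things; names that differ only in an ending like _2 or _b are one class to them, and where a whole thing is asked for, a point or a joint stands for the part that bears it (a point fixed in the world has none). Each returns a list of dicts, best first, with "conf" (0 to 1); they miss things now and then, are a little off and sometimes report something else, mostly with a low value. They report only what shows in the picture. A call takes as long as a camera call.
- trace(picture, name): "mask" (384x512 bool, what is visible of it) and "location" ([row, column] in pixels, amid what is visible of it).
- place_of(picture, name): "location" ([row, column] in pixels: a listed point, or the origin of a listed thing).
The state is a dict: "clock": time; "joints": joint angles; "joint_vel": joint speeds; "effort": joint torques, N m; "eef_pos": TCP position; "tcp_rot": TCP orientation; "contact_force": force on the tool from outside, world axes, zero at the start; "ft_torque": the same for the moment, N m; "grip_width": finger opening in mm.
Only numpy, scipy, OpenCV 4.12 (cv2) and the standard library are available. Lean on these libraries where they do the work, as an engineer would, in place of code of your own. Each camera call takes 0.05 s, during which the arm holds its last target. There are 200 camera calls.

## Working session

There is one attempt and no reset: what is moved stays moved. The work goes in short steps, Python scripts to look and compute and a tool call to move; the robot and the scene stay as the last step left them, time stands still between calls to the robot, and variables do not carry over. Pictures are saved under pics/ and viewed, about 8 in all and at most 12, crops included, and the job is handed in when it is done.

Besides the shell and the picture viewer there is one more tool, called after "Emit:" by a JSON object that holds its "method" and its "body". send_rows: Moves the arm, as the interface text tells. Its arguments: {"type":"object","properties":{"motion":{"type":"array","items":{"type":"object","properties":{"translation":{"type":"array","items":{"type":"number"}},"rotation":{"type":"array","items":{"type":"number"}},"hand":{"type":"number"}}}},"force":{"type":"number"}},"required":["motion"]}

```bash
ls; mkdir -p pics; cat > h.py <<'E'
from bench import *
import numpy as np, cv2
def ray(p,rc):
    K=np.array(p["camera_matrix"]);T=np.array(p["camera_from_world"])
    d=np.linalg.inv(K)@np.array([rc[1],rc[0],1.]);d=np.array([d[0],-d[1],-d[2]])
    R=T[:3,:3];return -R.T@T[:3,3],R.T@d
def atz(p,rc,z):
    c,d=ray(p,rc);return c+d*(z-c[2])/d[2]
def proj(p,X):
    K=np.array(p["camera_matrix"]);T=np.array(p["camera_from_world"])
    x=T[:3,:3]@np.array(X,float)+T[:3,3];x=K@np.array([x[0],-x[1],-x[2]]);return x[[1,0]]/x[2]
def tri(a,b):
    (c1,d1),(c2,d2)=a,b
    s=np.linalg.lstsq(np.array([d1,-d2]).T,c2-c1,rcond=None)[0]
    return (c1+s[0]*d1+c2+s[1]*d2)/2,np.linalg.norm(c1+s[0]*d1-c2-s[1]*d2)
def save(p,f): cv2.imwrite(f,p["image"][:,:,::-1])
E
python3 - <<'E'
from h import *
print(get_state())
P={n:camera(n) for n in("side","top")}
save(P["side"],"pics/s0.png");save(P["top"],"pics/t0.png")
np.set_printoptions(precision=1,suppress=True)
for n in P:
  print(n,np.array(P[n]["camera_matrix"]).tolist(),ray(P[n],[192,256]), [k for k in P[n]])
R={}
for nm in["hub","clip","shelf","wing_tip","spindle","cup_a","whisk","caddy","bowl","tin"]:
  for n in P:
    r=place_of(P[n],nm);R[n,nm]=r
    print(nm,n,[(np.round(x["location"]),round(x["conf"],2)) for x in r[:4]])
  if R["side",nm] and R["top",nm]: print("  tri",tri(*[ray(P[n],R[n,nm][0]["location"]) for n in P]))
E
```

```text
pics
{'clock': 0.0, 'joints': array([-9.49900800e-01,  3.59375572e-01,  1.10599342e-02, -3.33403114e-04,
       -1.22409157e+00, -2.88109708e-01]), 'joint_vel': array([ 0.00054425, -0.00027831, -0.0005811 , -0.00127288,  0.00072059,
       -0.0013547 ]), 'effort': array([-3.72724735e-04, -5.83326924e+01,  2.93417609e+01,  6.93655372e+00,
       -5.96907019e-03, -1.68555324e-06]), 'eef_pos': array([ 220.31123843, -637.48757479,  206.07451178]), 'tcp_rot': array([ 5.20083423e-01, -3.09781178e+00, -2.48931621e-03]), 'contact_force': array([ 0.43336115, -0.25172226, -1.09079283]), 'ft_torque': array([-0.00431165, -0.01716874, -0.03353404]), 'grip_width': 85.27061678600991}
side [[452.69772731894983, 0.0, 259.1320610460874], [0.0, 452.69772731894983, 189.67809351483447], [0.0, 0.0, 1.0]] (array([   12.1, -1081.9,  1447.2]), array([ 0.3,  0.6, -0.7])) ['image', 'camera_matrix', 'camera_from_world', 'shot']
top [[425.7494979423437, 0.0, 253.94329816210174], [0.0, 425.7494979423437, 191.68801495198252], [0.0, 0.0, 1.0]] (array([ 276.3,   29.3, 1550.4]), array([ 0.2, -0. , -1. ])) ['image', '
[... 288 characters left out ...]
]
spindle side []
spindle top [(array([193., 251.]), 0.58)]
cup_a side [(array([167., 255.]), 0.57)]
cup_a top [(array([181., 316.]), 0.7), (array([180., 211.]), 0.68), (array([188., 258.]), 0.23)]
  tri (array([ 461.5, -139.4,  415.6]), np.float64(65.94101108880888))
whisk side []
whisk top [(array([188., 340.]), 0.56)]
caddy side [(array([157., 237.]), 0.84)]
caddy top [(array([189., 186.]), 0.84), (array([223.,  99.]), 0.71)]
  tri (array([520.4, 255.1,  78.9]), np.float64(9.24495892601701))
bowl side []
bowl top [(array([221.,  96.]), 0.61)]
tin side [(array([328., 313.]), 0.75)]
tin top [(array([210., 406.]), 0.75)]
  tri (array([ 468.4, -540.6,    2.5]), np.float64(1.0705866920105775))
```

```bash
python3 - <<'E'
from h import *
a=cv2.imread("pics/s0.png");b=cv2.imread("pics/t0.png")
b2=cv2.resize(b[140:240,170:370],(800,400),interpolation=3)
cv2.imwrite("pics/t0c.png",b2);cv2.imwrite("pics/s0b.png",a)
E
```

```text
(no output)
```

View pics/t0c.png

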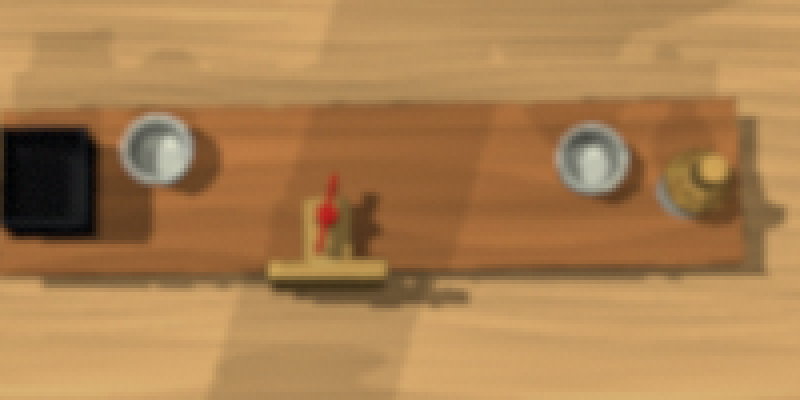

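View pics/s0.png

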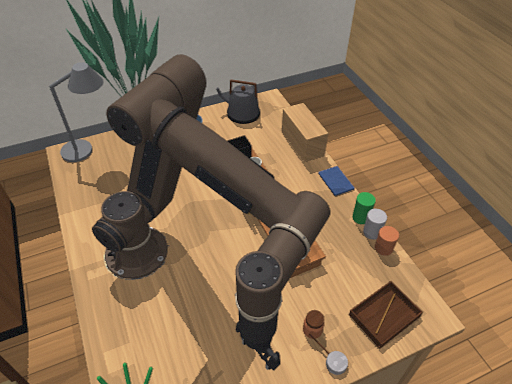

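Top view: plate at crop (327,270) with the screw above it. The hub is at crop (327,215), with wings to (334,178) and (320,250), so the screw is at about 1.77 rad. In the side view the arm hides the clip.

```bash
python3 - <<'E'
from h import *
from scipy.spatial.transform import Rotation as R
import bench
np.set_printoptions(precision=2,suppress=True)
print([k for k in dir(bench) if k[0]!='_'], getattr(bench,'tips_ahead',None))
P=camera("top")
for rc,z in [((193.75,251.75),134.9),((184.5,253.5),134.9),((202.5,250),134.9),((207.5,237.5),145),((207.5,266.5),145)]: print(rc,atz(P,rc,z))
# shelf edge yaw: bottom edge crop (390,272)->(740,263)
print(atz(P,(140+276/4,170+40/4),65),atz(P,(140+263/4,170+740/4),65))
print(atz(P,(140+112/4,170+10/4),65),atz(P,(140+98/4,170+735/4),65))
for n in("clip","hub"):
  for r in trace(P,n)[:1]:
    ys,xs=np.nonzero(r["mask"]);print(n,r["conf"],r["location"],ys.min(),ys.max(),xs.min(),xs.max())
s=get_state();print(R.from_rotvec(s["tcp_rot"]).as_matrix(),s["eef_pos"],s["grip_width"])
E
```

```text
['Unreachable', 'camera', 'close_job', 'get_state', 'place_of', 'tips_ahead', 'trace'] 14.0
(193.75, 251.75) [502.    25.69 134.9 ]
(184.5, 253.5) [533.71  20.1  134.9 ]
(202.5, 250) [472.21  31.25 134.9 ]
(207.5, 237.5) [453.59  72.6  145.  ]
(207.5, 266.5) [454.62 -23.82 145.  ]
[456.25 276.55  65.  ] [ 474.3  -338.83   65.  ]
[602.94 308.74  65.  ] [ 623.21 -338.68   65.  ]
clip 0.71 [204.2, 252.1] 185 212 237 266
hub 0.54 [193.2, 253.2] 190 197 248 253
[[-0.95 -0.33 -0.  ]
 [-0.33  0.95  0.  ]
 [ 0.    0.   -1.  ]] [ 220.48 -637.96  207.  ] 85.39677751490261
```

Emit:
{"method": "send_rows", "body": {"motion": [{"translation": [20,48,3],"rotation": [0,0,7],"hand": 36},{"translation": [20,48,3],"rotation": [0,0,7],"hand": 36},{"translation": [20,48,3],"rotation": [0,0,7],"hand": 36},{"translation": [20,48,3],"rotation": [0,0,7],"hand": 36},{"translation": [20,48,3],"rotation": [0,0,7],"hand": 36},{"translation": [20,48,3],"rotation": [0,0,7],"hand": 36},{"translation": [20,48,3],"rotation": [0,0,7],"hand": 36},{"translation": [20,48,3],"rotation": [0,0,7],"hand": 36},{"translation": [20,48,3],"rotation": [0,0,7],"hand": 36},{"translation": [20,48,3],"rotation": [0,0,7],"hand": 36},{"translation": [20,48,3],"rotation": [0,0,7],"hand": 36},{"translation": [20,48,3],"rotation": [0,0,7],"hand": 36},{"translation": [20,48,3],"rotation": [0,0,7],"hand": 36},{"translation": [20,38,3],"rotation": [0,0,7],"hand": 36},{"translation": [0,0,0],"rotation": [0,0,7],"hand": 36},{"translation": [0,0,0],"rotation": [0,0,0],"hand": 36}]}}

```text
clock: 3.25
eef_pos: [500.5, 24.5, 248.9]
tcp_rot: [2.775, -1.473, -0.0]
contact_force: [-0.9, -1.0, 0.1]
grip_width: 35.8
```

```bash
cat >> h.py <<'E'
from scipy.spatial.transform import Rotation as Rot
def st():
    s=get_state();M=Rot.from_rotvec(s["tcp_rot"]).as_matrix()
    print("t",round(s["clock"],2),"tcp",s["eef_pos"].round(1),"yang",round(np.degrees(np.arctan2(M[1,1],M[0,1])),1),"z",M[:,2].round(3),"q6",s["joints"][5].round(2),"F",s["contact_force"].round(1),"T",s["ft_torque"].round(2),"g",round(s["grip_width"],1))
E
python3 - <<'E'
from h import *
st()
p=camera("wrist");save(p,"pics/w1.png");q=camera("side")
save(q,"pics/s1.png")
for n in("hub","wing_tip","clip"):
  for k in(p,q):
    print(n,[(np.round(x["location"],1),round(x["conf"],2),atz(k,x["location"],{"hub":134.5,"wing_tip":123.5,"clip":65}[n]).round(1)) for x in place_of(k,n)[:3]])
print(proj(p,(502,25.5,134.5)),proj(q,(502,25.5,134.5)))
E
```

```text
t 3.25 tcp [500.5  24.5 248.9] yang -145.9 z [-0. -0. -1.] q6 0.15 F [-0.9 -1.   0.1] T [-0.01  0.02 -0.  ] g 35.8
hub [(array([176.4, 249.1]), 0.74, array([505.7,  24.3, 134.5]))]
hub [(array([185.2, 256.6]), 0.5, array([505.6,  23. , 134.5]))]
wing_tip [(array([204.4, 275.6]), 0.57, array([470.4,  34.7, 123.5]))]
wing_tip [(array([188.3, 245.9]), 0.44, array([464.2,  33.7, 123.5]))]
clip [(array([162.3, 247.4]), 0.6, array([506.9,  27.2,  65. ]))]
clip [(array([194.3, 253.6]), 0.74, array([500.2,  40.1,  65. ]))]
[179.96153251 251.94641804] [185.0346814  255.51879267]
```

View pics/w1.png

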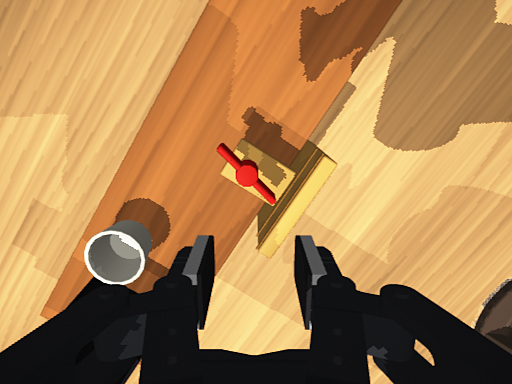

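Wrist view: hub at (row 175, col 247), wing ends at (148,222) and (202,274), and the plate to the lower right. The jaws at 36 mm should straddle the hub and still clear the plate. I'll correct the position and go down to just above.

Emit:
{"method": "send_rows", "body": {"motion": [{"translation": [2,0,-20],"rotation": [0,0,0],"hand": 36},{"translation": [2,0,-20],"rotation": [0,0,0],"hand": 36},{"translation": [0,0,-20],"rotation": [0,0,0],"hand": 36},{"translation": [0,0,-19],"rotation": [0,0,0],"hand": 36},{"translation": [0,0,0],"rotation": [0,0,0],"hand": 36},{"translation": [0,0,0],"rotation": [0,0,0],"hand": 36}]}}

```text
clock: 4.4
eef_pos: [505.0, 24.0, 170.8]
tcp_rot: [-2.774, 1.473, -0.001]
contact_force: [0.6, -0.5, 0.6]
grip_width: 35.8
```

```bash
python3 - <<'E'
from h import *
st()
p=camera("wrist");save(p,"pics/w2.png");q=camera("side")
cv2.imwrite("pics/s2.png",cv2.resize(q["image"][140:230,200:320,::-1],(720,540),interpolation=3))
for n in("hub","wing_tip"):
  for k in(p,q):
    print(n,[(np.round(x["location"],1),round(x["conf"],2),atz(k,x["location"],{"hub":134.5,"wing_tip":123.5}[n]).round(1)) for x in place_of(k,n)[:3]])
s=get_state();M=Rot.from_rotvec(s["tcp_rot"]).as_matrix()
for y in (-18,18):
  for z in(0,8,14): print(y,z,proj(p,s["eef_pos"]+M@[0,y,z]).round(0))
print(proj(p,(504.5,24.5,134.5)))
E
```

```text
t 4.4 tcp [505.   24.  170.8] yang -145.9 z [ 0.001  0.    -1.   ] q6 0.16 F [ 0.6 -0.5  0.6] T [ 0.03  0.01 -0.  ] g 35.8
hub [(array([208.7, 251.9]), 0.81, array([506.9,  23.8, 134.5]))]
hub [(array([185.2, 258.2]), 0.41, array([511.4,  20.5, 134.5]))]
wing_tip [(array([241.5, 284.6]), 0.82, array([473.5,  34. , 123.5]))]
wing_tip [(array([331.2, 313. ]), 0.72, array([ 423.8, -596.1,  123.5])), (array([189.2, 247.7]), 0.52, array([468.9,  26.5, 123.5]))]
-18 0 [234. 220.]
-18 8 [228. 222.]
-18 14 [224. 223.]
18 0 [234. 289.]
18 8 [228. 288.]
18 14 [224. 287.]
[211.61758586 254.50520597]
```

View pics/w2.png

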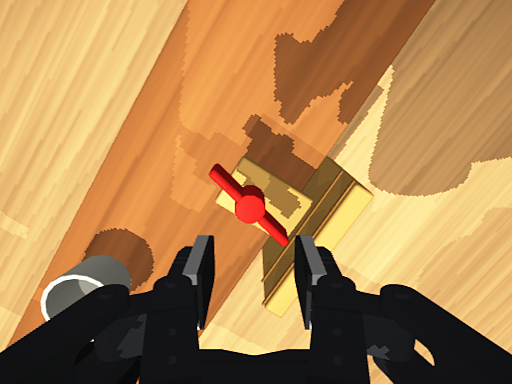

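View pics/s2.png

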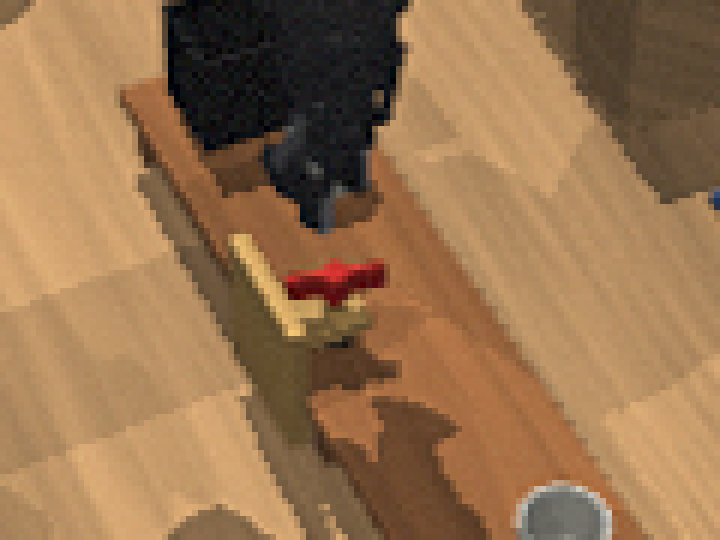

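```bash
python3 - <<'E'
from h import *
p=camera("wrist");q=camera("side")
s=get_state();M=Rot.from_rotvec(s["tcp_rot"]).as_matrix()
from scipy.optimize import least_squares
for sx in(-11,11):
  for z in(-8,-4,0,4,8,14): print(sx,z,proj(p,s["eef_pos"]+M@[sx,-18,z]).round(0),proj(p,s["eef_pos"]+M@[sx,18,z]).round(0))
for z in(-4,4,14): print(z,proj(q,s["eef_pos"]+M@[0,-18,z]).round(1),proj(q,s["eef_pos"]+M@[0,18,z]).round(1))
# plate front-face line from top-edge in wrist w2: corners at z=145
for rc in[(165,335),(188,355),(280,264),(157,330),(307,268),(194,372)]: print(rc,atz(p,rc,145).round(1))
E
```

```text
-11 -8 [260. 219.] [260. 290.]
-11 -4 [256. 220.] [256. 289.]
-11 0 [253. 221.] [253. 288.]
-11 4 [249. 221.] [249. 288.]
-11 8 [246. 222.] [246. 287.]
-11 14 [242. 223.] [242. 286.]
11 -8 [219. 218.] [219. 291.]
11 -4 [216. 219.] [216. 290.]
11 0 [214. 220.] [214. 290.]
11 4 [211. 220.] [211. 289.]
11 8 [209. 221.] [209. 288.]
11 14 [205. 222.] [205. 287.]
-4 [175.3 258.8] [181.  253.8]
4 [176.7 258.8] [182.4 253.8]
14 [178.5 258.7] [184.2 253.8]
(165, 335) [484.2 -27.4 145. ]
(188, 355) [466.2 -23.2 145. ]
(280, 264) [476.   55.8 145. ]
(157, 330) [489.3 -29.5 145. ]
(307, 268) [462.8  70.4 145. ]
(194, 372) [455.7 -25.9 145. ]
```

```bash
python3 - <<'E'
from h import *
p=camera("wrist")
s=get_state();M=Rot.from_rotvec(s["tcp_rot"]).as_matrix()
im=cv2.resize(p["image"][200:384,130:386,::-1].copy(),(768,552),interpolation=2)
im=np.clip(im.astype(float)*2+40,0,255).astype(np.uint8)
for z,c in((14,(0,255,0)),(0,(255,255,0)),(-25,(255,0,255))):
  pts=[]
  for x,y in((11,-18),(-11,-18),(-11,18),(11,18)):
    r,cc=proj(p,s["eef_pos"]+M@[x,y,z]);pts.append([int((cc-130)*3),int((r-200)*3)])
  cv2.polylines(im,[np.array(pts)],False,c,1)
cv2.imwrite("pics/w3.png",im)
T=np.array(p["camera_from_world"]);C=-T[:3,:3].T@T[:3,3];print("cam in tool",M.T@(C-s["eef_pos"]),"axes",(T[:3,:3]@M).round(3))
E
```

```text
cam in tool [  70.87117368   -0.24130772 -166.81096467] axes [[-0.     1.    -0.   ]
 [ 0.961  0.     0.276]
 [ 0.276 -0.    -0.961]]
```

View pics/w3.png

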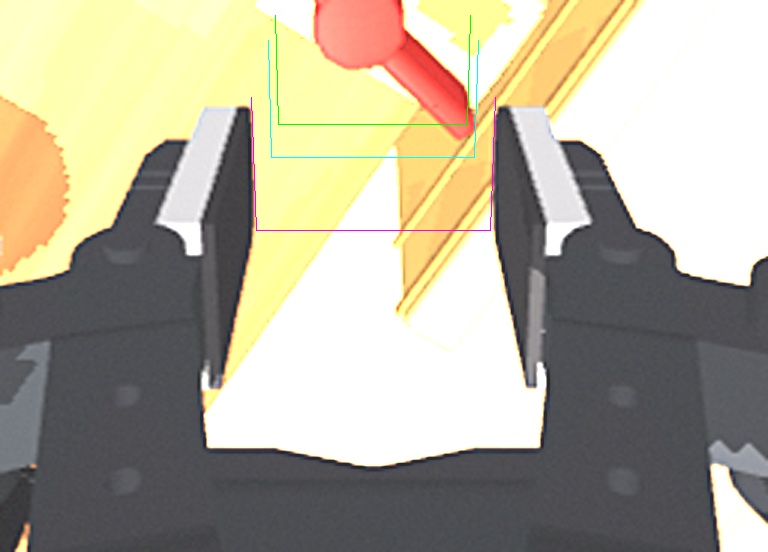

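The fingertips show at image row 236. Both cameras put them well behind where tips_ahead says, possibly about 28 mm behind the TCP. I'll go down to a height that is safe either way (TCP z 130) and check.

Emit:
{"method": "send_rows", "body": {"motion": [{"translation": [0.5,0,-14],"rotation": [0,0,0],"hand": 36},{"translation": [0.5,0,-14],"rotation": [0,0,0],"hand": 36},{"translation": [0,0,-13],"rotation": [0,0,0],"hand": 36},{"translation": [0,0,0],"rotation": [0,0,0],"hand": 36},{"translation": [0,0,0],"rotation": [0,0,0],"hand": 36}]}}

```text
clock: 5.48
eef_pos: [505.7, 24.1, 129.1]
tcp_rot: [2.775, -1.473, 0.0]
contact_force: [0.7, -0.4, 0.5]
grip_width: 36.2
```

```bash
python3 - <<'E'
from h import *
st()
p=camera("wrist");q=camera("side")
for k in (p,q): print([(np.round(x["location"],1),round(x["conf"],2),atz(k,x["location"],134.5).round(1)) for x in place_of(k,"hub")[:2]])
a=cv2.resize(p["image"][130:330,130:386,::-1],(512,400),interpolation=2)
b=cv2.resize(q["image"][150:210,230:272,::-1],(280,400),interpolation=3)
a=np.clip(a*1.5+30,0,255).astype(np.uint8);b=np.clip(b*1.3+30,0,255).astype(np.uint8)
cv2.imwrite("pics/c4.png",np.hstack([a,b]))
E
```

```text
t 5.47 tcp [505.7  24.1 129.1] yang -145.9 z [ 0. -0. -1.] q6 0.16 F [ 0.7 -0.4  0.5] T [-0.01  0.02  0.03] g 36.2
[(array([235.6, 251. ]), 0.76, array([507.7,  24. , 134.5]))]
[(array([182.1, 256.8]), 0.57, array([513. ,  38. , 134.5]))]
```

View pics/c4.png

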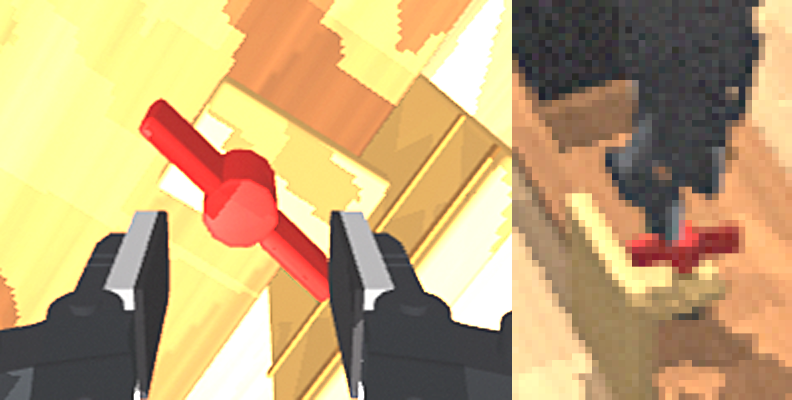

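Wrist crop: the hub sits centred between the jaws, and the tips seem above it. I'll test with a stroke at this height and see whether the wing follows.

Emit:
{"method": "send_rows", "body": {"motion": [{"translation": [0,0,0],"rotation": [0,0,-5],"hand": 36},{"translation": [0,0,0],"rotation": [0,0,-5],"hand": 36},{"translation": [0,0,0],"rotation": [0,0,-5],"hand": 36},{"translation": [0,0,0],"rotation": [0,0,-5],"hand": 36},{"translation": [0,0,0],"rotation": [0,0,-5],"hand": 36},{"translation": [0,0,0],"rotation": [0,0,-5],"hand": 36},{"translation": [0,0,0],"rotation": [0,0,-5],"hand": 36},{"translation": [0,0,0],"rotation": [0,0,-5],"hand": 36},{"translation": [0,0,0],"rotation": [0,0,-5],"hand": 36},{"translation": [0,0,0],"rotation": [0,0,-5],"hand": 36},{"translation": [0,0,0],"rotation": [0,0,-5],"hand": 36},{"translation": [0,0,0],"rotation": [0,0,-5],"hand": 36}]}}

```text
clock: 7.18
eef_pos: [505.7, 24.1, 129.4]
tcp_rot: [-1.662, 2.665, -0.0]
contact_force: [-0.5, -0.3, 0.0]
grip_width: 35.6
```

```bash
cat >> h.py <<'E'
def wing(p,top=134):
    # red pixels -> principal axis in the world plane at mid-wing height
    im=p["image"].astype(int);m=(im[...,0]>90)&(im[...,0]>2.2*im[...,1])&(im[...,0]>2.2*im[...,2])
    n,l,s,c=cv2.connectedComponentsWithStats(m.astype(np.uint8))
    k=1+np.argmax(s[1:,4]);ys,xs=np.nonzero(l==k)
    X=np.array([atz(p,(y,x),top)[:2] for y,x in zip(ys,xs)])
    mu=X.mean(0);w,v=np.linalg.eigh(np.cov((X-mu).T))
    print("red n",len(X),"mean",mu.round(1),"angle",round(np.degrees(np.arctan2(v[1,1],v[0,1]))%180,1),"sd",np.sqrt(w).round(1))
E
python3 - <<'E'
from h import *
st()
p=camera("wrist");t=camera("top");wing(p);wing(t)
for n in("hub","wing_tip"): print(n,[(np.round(x["location"],1),round(x["conf"],2),atz(p,x["location"],134 if n=="hub" else 123).round(1)) for x in place_of(p,n)[:2]])
save(p,"pics/w5.png")
E
```

```text
t 7.17 tcp [505.7  24.1 129.4] yang 153.9 z [ 0.001  0.    -1.   ] q6 -0.89 F [-0.5 -0.3  0. ] T [ 0.02 -0.01 -0.03] g 35.6
red n 2939 mean [502.   22.7] angle 168.5 sd [ 5.4 13.7]
red n 1 mean [477.4  34.7] angle nan sd [nan nan]
hub [(array([235.2, 252.8]), 0.96, array([506.7,  23. , 134. ]))]
wing_tip [(array([219.2, 314.6]), 0.88, array([475. ,  33.5, 123. ]))]h.py:27: RuntimeWarning: Degrees of freedom <= 0 for slice
  mu=X.mean(0);w,v=np.linalg.eigh(np.cov((X-mu).T))
  c *= np.true_divide(1, fact)
  c *= np.true_divide(1, fact)
```

View pics/w5.png

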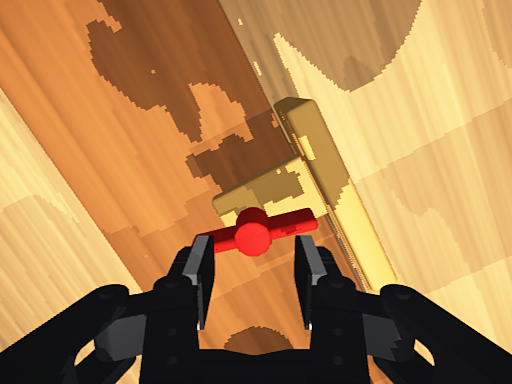

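The screw didn't move (wing still at about 163.5°), which confirms the tips are about 29 mm behind the TCP at this opening. I'll rotate back, then lower until the tips are near z = 118.

Emit:
{"method": "send_rows", "body": {"motion": [{"translation": [0,0,0],"rotation": [0,0,9],"hand": 36},{"translation": [0,0,0],"rotation": [0,0,9],"hand": 36},{"translation": [0,0,0],"rotation": [0,0,9],"hand": 36},{"translation": [0,0,0],"rotation": [0,0,9],"hand": 36},{"translation": [0,0,0],"rotation": [0,0,9],"hand": 36},{"translation": [0,0,0],"rotation": [0,0,9],"hand": 36},{"translation": [1,-0.5,0],"rotation": [0,0,6],"hand": 36},{"translation": [0,0,-5],"rotation": [0,0,0],"hand": 36},{"translation": [0,0,-5],"rotation": [0,0,0],"hand": 36},{"translation": [0,0,-5],"rotation": [0,0,0],"hand": 36},{"translation": [0,0,-5],"rotation": [0,0,0],"hand": 36},{"translation": [0,0,-5],"rotation": [0,0,0],"hand": 36},{"translation": [0,0,0],"rotation": [0,0,0],"hand": 36}]}}

```text
clock: 9.0
eef_pos: [506.3, 23.5, 103.5]
tcp_rot: [2.774, -1.473, -0.001]
contact_force: [-0.4, -0.1, 0.0]
grip_width: 35.4
```

```bash
python3 - <<'E'
from h import *
st()
E
```

```text
t 9.0 tcp [506.3  23.5 103.5] yang -145.9 z [-0.001 -0.    -1.   ] q6 0.16 F [-0.4 -0.1  0. ] T [ 0.07 -0.01 -0.03] g 35.4
```

Emit:
{"method": "send_rows", "body": {"motion": [{"translation": [0,0,-4],"rotation": [0,0,0],"hand": 36},{"translation": [0,0,-4],"rotation": [0,0,0],"hand": 36},{"translation": [0,0,-4],"rotation": [0,0,0],"hand": 36},{"translation": [0,0,-3],"rotation": [0,0,0],"hand": 36},{"translation": [0,0,0],"rotation": [0,0,-4],"hand": 36},{"translation": [0,0,0],"rotation": [0,0,-4],"hand": 36},{"translation": [0,0,0],"rotation": [0,0,-4],"hand": 36},{"translation": [0,0,0],"rotation": [0,0,-4],"hand": 36},{"translation": [0,0,0],"rotation": [0,0,-4],"hand": 36},{"translation": [0,0,0],"rotation": [0,0,-4],"hand": 36},{"translation": [0,0,0],"rotation": [0,0,-4],"hand": 36},{"translation": [0,0,0],"rotation": [0,0,-4],"hand": 36},{"translation": [0,0,0],"rotation": [0,0,-4],"hand": 36},{"translation": [0,0,0],"rotation": [0,0,-4],"hand": 36}]}}

```text
clock: 10.75
eef_pos: [506.8, 23.9, 88.9]
tcp_rot: [-2.1, 2.335, -0.0]
contact_force: [2.1, 1.9, 0.7]
grip_width: 35.8
```

```bash
cat >> h.py <<'E'
def look(z=134):
    st();p=camera("wrist");wing(p,z)
    L={n:place_of(p,n)[:2] for n in("hub","wing_tip")}
    for n in L: print(n,[(round(x["conf"],2),atz(p,x["location"],z-11*(n!="hub")).round(1)) for x in L[n]])
    if L["hub"] and L["wing_tip"]:
        for w in L["wing_tip"]:
            d=atz(p,w["location"],z-11)-atz(p,L["hub"][0]["location"],z)
            a=np.degrees(np.arctan2(d[1],d[0]));print(" r",np.hypot(*d[:2]).round(1),"wing ang",round(a%180,1))
    return p
E
python3 - <<'E'
from h import *
p=look();save(p,"pics/w6.png")
E
```

```text
t 10.75 tcp [506.8  23.9  88.9] yang 173.9 z [ 0.001  0.    -1.   ] q6 -0.54 F [2.1 1.9 0.7] T [ 0.59 -0.19  0.05] g 35.8
red n 5176 mean [509.4  17.8] angle 126.9 sd [ 5.  15.6]
hub []
wing_tip [(0.69, array([486.3,  51. , 123. ]))]
```

View pics/w6.png

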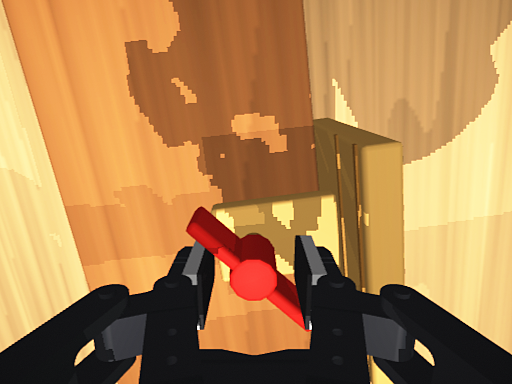

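The wing followed: it is now at about 127° with the tool at 174°, an offset of about 47°, and the force is 3 N. I'll continue the stroke.

Emit:
{"method": "send_rows", "body": {"motion": [{"translation": [0,0,0],"rotation": [0,0,-5],"hand": 36},{"translation": [0,0,0],"rotation": [0,0,-5],"hand": 36},{"translation": [0,0,0],"rotation": [0,0,-5],"hand": 36},{"translation": [0,0,0],"rotation": [0,0,-5],"hand": 36},{"translation": [0,0,0],"rotation": [0,0,-5],"hand": 36},{"translation": [0,0,0],"rotation": [0,0,-5],"hand": 36},{"translation": [0,0,0],"rotation": [0,0,-5],"hand": 36},{"translation": [0,0,0],"rotation": [0,0,-5],"hand": 36},{"translation": [0,0,0],"rotation": [0,0,-5],"hand": 36},{"translation": [0,0,0],"rotation": [0,0,-5],"hand": 36}]}}

```text
clock: 12.15
eef_pos: [506.9, 23.7, 89.1]
tcp_rot: [-0.919, 3.003, -0.0]
contact_force: [1.2, 0.5, -1.3]
grip_width: 36.2
```

```bash
python3 - <<'E'
from h import *
look(133)
E
```

```text
t 12.15 tcp [506.9  23.7  89.1] yang 124.0 z [ 0.001  0.    -1.   ] q6 -1.41 F [ 1.2  0.5 -1.3] T [ 0.27 -0.54  0.04] g 36.2
red n 4868 mean [503.6  17.4] angle 79.9 sd [ 5.2 14.2]
hub [(0.7, array([508.2,  25.4, 133. ]))]
wing_tip []
```

Emit:
{"method": "send_rows", "body": {"motion": [{"translation": [0,0,0],"rotation": [0,0,-5],"hand": 36},{"translation": [0,0,0],"rotation": [0,0,-5],"hand": 36},{"translation": [0,0,0],"rotation": [0,0,-5],"hand": 36},{"translation": [0,0,0],"rotation": [0,0,-5],"hand": 36},{"translation": [0,0,0],"rotation": [0,0,-5],"hand": 36},{"translation": [0,0,0],"rotation": [0,0,-5],"hand": 36},{"translation": [0,0,0],"rotation": [0,0,-5],"hand": 36},{"translation": [0,0,0],"rotation": [0,0,-5],"hand": 36},{"translation": [0,0,0],"rotation": [0,0,-5],"hand": 36},{"translation": [0,0,0],"rotation": [0,0,-5],"hand": 36},{"translation": [0,0,0],"rotation": [0,0,-5],"hand": 36},{"translation": [0,0,0],"rotation": [0,0,-5],"hand": 36},{"translation": [0,0,0],"rotation": [0,0,-5],"hand": 36},{"translation": [0,0,0],"rotation": [0,0,-5],"hand": 36},{"translation": [0,0,0],"rotation": [0,0,5],"hand": 36},{"translation": [0,0,15],"rotation": [0,0,0],"hand": 36},{"translation": [0,0,15],"rotation": [0,0,0],"hand": 36},{"translation": [0,0,15],"rotation": [0,0,0],"hand": 36},{"translation": [0,0,0],"rotation": [0,0,0],"hand": 36}]}}

```text
clock: 14.68
eef_pos: [507.5, 23.9, 135.9]
tcp_rot: [0.837, 3.025, 0.003]
contact_force: [-0.1, -0.4, -0.4]
grip_width: 35.7
```

```bash
python3 - <<'E'
from h import *
look(133)
E
```

```text
t 14.68 tcp [507.5  23.9 135.9] yang 59.1 z [ 0.003  0.001 -1.   ] q6 -2.55 F [-0.1 -0.4 -0.4] T [-0.01  0.    0.03] g 35.7
red n 2696 mean [503.4  26.7] angle 8.8 sd [ 4.5 16.1]
hub [(0.94, array([506.8,  27.4, 133. ]))]
wing_tip [(0.8, array([543.3,  30.5, 122. ]))]
 r 36.7 wing ang 4.9
```

Stroke 1 is done, with the screw at about 4.6 rad and the fingers clear. Rotating back.

Emit:
{"method": "send_rows", "body": {"motion": [{"translation": [0,0,0],"rotation": [0,0,10],"hand": 36},{"translation": [0,0,0],"rotation": [0,0,10],"hand": 36},{"translation": [0,0,0],"rotation": [0,0,10],"hand": 36},{"translation": [0,0,0],"rotation": [0,0,10],"hand": 36},{"translation": [0,0,0],"rotation": [0,0,10],"hand": 36},{"translation": [0,0,0],"rotation": [0,0,10],"hand": 36},{"translation": [0,0,0],"rotation": [0,0,10],"hand": 36},{"translation": [0,0,0],"rotation": [0,0,10],"hand": 36},{"translation": [0,0,0],"rotation": [0,0,10],"hand": 36},{"translation": [0,0,0],"rotation": [0,0,10],"hand": 36},{"translation": [0,0,0],"rotation": [0,0,10],"hand": 36},{"translation": [0,0,0],"rotation": [0,0,10],"hand": 36},{"translation": [0,0,0],"rotation": [0,0,10],"hand": 36},{"translation": [0,0,0],"rotation": [0,0,10],"hand": 36},{"translation": [0,0,0],"rotation": [0,0,10],"hand": 36},{"translation": [0,0,0],"rotation": [0,0,10],"hand": 36},{"translation": [0,0,0],"rotation": [0,0,10],"hand": 36},{"translation": [0,0,0],"rotation": [0,0,10],"hand": 36},{"translation": [0,0,0],"rotation": [0,0,10],"hand": 36},{"translation": [0,0,0],"rotation": [0,0,0],"hand": 36}]}}

```text
clock: 17.32
eef_pos: [506.1, 23.4, 133.4]
tcp_rot: [3.088, -0.573, -0.002]
contact_force: [-0.3, 0.1, -0.7]
grip_width: 35.9
```

```bash
python3 - <<'E'
from h import *
look(133)
E
```

```text
t 17.32 tcp [506.1  23.4 133.4] yang -111.0 z [-0.001 -0.    -1.   ] q6 0.77 F [-0.3  0.1 -0.7] T [ 0.03 -0.02  0.01] g 35.9
red n 2717 mean [512.   23.6] angle 8.9 sd [ 4.2 17. ]
hub [(0.71, array([509.3,  24.6, 133. ]))]
wing_tip [(0.97, array([541.1,  32.6, 122. ]))]
 r 32.8 wing ang 14.2
```

Emit:
{"method": "send_rows", "body": {"motion": [{"translation": [1,0.5,-9],"rotation": [0,0,0],"hand": 36},{"translation": [0,0,-9],"rotation": [0,0,0],"hand": 36},{"translation": [0,0,-9],"rotation": [0,0,0],"hand": 36},{"translation": [0,0,-9],"rotation": [0,0,0],"hand": 36},{"translation": [0,0,-9],"rotation": [0,0,0],"hand": 36},{"translation": [0,0,0],"rotation": [0,0,-5],"hand": 36},{"translation": [0,0,0],"rotation": [0,0,-5],"hand": 36},{"translation": [0,0,0],"rotation": [0,0,-5],"hand": 36},{"translation": [0,0,0],"rotation": [0,0,-5],"hand": 36},{"translation": [0,0,0],"rotation": [0,0,-5],"hand": 36},{"translation": [0,0,0],"rotation": [0,0,-5],"hand": 36},{"translation": [0,0,0],"rotation": [0,0,-5],"hand": 36},{"translation": [0,0,0],"rotation": [0,0,-5],"hand": 36},{"translation": [0,0,0],"rotation": [0,0,-5],"hand": 36},{"translation": [0,0,0],"rotation": [0,0,-5],"hand": 36}]}}

```text
clock: 19.35
eef_pos: [507.4, 24.3, 88.5]
tcp_rot: [-2.556, 1.826, 0.0]
contact_force: [-1.2, 0.6, -0.6]
grip_width: 36.1
```

```bash
python3 - <<'E'
from h import *
look(132)
E
```

```text
t 19.35 tcp [507.4  24.3  88.5] yang -161.1 z [-0.  0. -1.] q6 -0.1 F [-1.2  0.6 -0.6] T [0.61 0.12 0.07] g 36.1
red n 4997 mean [512.7  19.2] angle 153.0 sd [ 5.1 15.3]
hub [(0.69, array([508.2,  25.3, 132. ]))]
wing_tip [(0.85, array([540.7,  12.4, 121. ]))]
 r 35.0 wing ang 158.4
```

Emit:
{"method": "send_rows", "body": {"motion": [{"translation": [0,0,0],"rotation": [0,0,-6],"hand": 36},{"translation": [0,0,0],"rotation": [0,0,-6],"hand": 36},{"translation": [0,0,0],"rotation": [0,0,-6],"hand": 36},{"translation": [0,0,0],"rotation": [0,0,-6],"hand": 36},{"translation": [0,0,0],"rotation": [0,0,-6],"hand": 36},{"translation": [0,0,0],"rotation": [0,0,-6],"hand": 36},{"translation": [0,0,0],"rotation": [0,0,-6],"hand": 36},{"translation": [0,0,0],"rotation": [0,0,-6],"hand": 36},{"translation": [0,0,0],"rotation": [0,0,-6],"hand": 36},{"translation": [0,0,0],"rotation": [0,0,-6],"hand": 36},{"translation": [0,0,0],"rotation": [0,0,-6],"hand": 36},{"translation": [0,0,0],"rotation": [0,0,-6],"hand": 36},{"translation": [0,0,0],"rotation": [0,0,-6],"hand": 36},{"translation": [0,0,0],"rotation": [0,0,-6],"hand": 36},{"translation": [0,0,0],"rotation": [0,0,-6],"hand": 36},{"translation": [0,0,0],"rotation": [0,0,-6],"hand": 36},{"translation": [0,0,0],"rotation": [0,0,-6],"hand": 36},{"translation": [0,0,0],"rotation": [0,0,-6],"hand": 36},{"translation": [0,0,0],"rotation": [0,0,-6],"hand": 36},{"translation": [0,0,0],"rotation": [0,0,-6],"hand": 36}]}}

```text
clock: 22.0
eef_pos: [506.9, 24.0, 88.5]
tcp_rot: [-0.301, -3.126, 0.0]
contact_force: [-1.7, 1.5, -0.9]
grip_width: 36.4
```

Emit:
{"method": "send_rows", "body": {"motion": [{"translation": [0,0,0],"rotation": [0,0,5],"hand": 36},{"translation": [0,0,15],"rotation": [0,0,0],"hand": 36},{"translation": [0,0,15],"rotation": [0,0,0],"hand": 36},{"translation": [0,0,15],"rotation": [0,0,0],"hand": 36},{"translation": [0,0,0],"rotation": [0,0,0],"hand": 36}]}}

```text
clock: 22.62
eef_pos: [508.5, 24.4, 135.9]
tcp_rot: [0.163, 3.134, 0.002]
contact_force: [0.2, 0.1, 0.2]
grip_width: 36.2
```

```bash
python3 - <<'E'
from h import *
look(131.5)
E
```

```text
t 22.62 tcp [508.5  24.4 135.9] yang 84.1 z [ 0.003  0.001 -1.   ] q6 -2.11 F [0.2 0.1 0.2] T [ 0.05 -0.02  0.  ] g 36.2
red n 2683 mean [503.   24.5] angle 35.9 sd [ 4.5 16.1]
hub [(0.66, array([504.8,  26. , 131.5]))]
wing_tip [(0.62, array([482.5,   4.4, 120.5]))]
 r 31.0 wing ang 44.0
```

Emit:
{"method": "send_rows", "body": {"motion": [{"translation": [0,0,0],"rotation": [0,0,10],"hand": 36},{"translation": [0,0,0],"rotation": [0,0,10],"hand": 36},{"translation": [0,0,0],"rotation": [0,0,10],"hand": 36},{"translation": [0,0,0],"rotation": [0,0,10],"hand": 36},{"translation": [0,0,0],"rotation": [0,0,10],"hand": 36},{"translation": [0,0,0],"rotation": [0,0,10],"hand": 36},{"translation": [0,0,0],"rotation": [0,0,10],"hand": 36},{"translation": [0,0,0],"rotation": [0,0,10],"hand": 36},{"translation": [0,0,0],"rotation": [0,0,10],"hand": 36},{"translation": [0,0,0],"rotation": [0,0,10],"hand": 36},{"translation": [0,0,0],"rotation": [0,0,10],"hand": 36},{"translation": [0,0,0],"rotation": [0,0,10],"hand": 36},{"translation": [0,0,0],"rotation": [0,0,10],"hand": 36},{"translation": [0,0,0],"rotation": [0,0,10],"hand": 36},{"translation": [0,0,0],"rotation": [0,0,10],"hand": 36},{"translation": [0,0,0],"rotation": [0,0,10],"hand": 36},{"translation": [0,0,0],"rotation": [0,0,10],"hand": 36},{"translation": [0,0,0],"rotation": [0,0,10],"hand": 36},{"translation": [0,0,0],"rotation": [0,0,10],"hand": 36},{"translation": [0,0,0],"rotation": [0,0,0],"hand": 36}]}}

```text
clock: 25.28
eef_pos: [507.1, 23.9, 133.4]
tcp_rot: [3.139, 0.109, -0.002]
contact_force: [-0.7, 0.5, 0.6]
grip_width: 36.1
```

```bash
python3 - <<'E'
from h import *
look(131.5)
E
```

```text
t 25.27 tcp [507.1  23.9 133.4] yang -86.0 z [-0.001 -0.    -1.   ] q6 1.21 F [-0.7  0.5  0.6] T [ 0.04 -0.01  0.02] g 36.1
red n 2689 mean [512.3  25.5] angle 36.1 sd [ 4.3 16.9]
hub [(0.76, array([509.5,  24.2, 131.5]))]
wing_tip [(0.86, array([481.1,   4.4, 120.5]))]
 r 34.6 wing ang 34.7
```

Emit:
{"method": "send_rows", "body": {"motion": [{"translation": [0,0.5,-9],"rotation": [0,0,0],"hand": 36},{"translation": [0,0,-9],"rotation": [0,0,0],"hand": 36},{"translation": [0,0,-9],"rotation": [0,0,0],"hand": 36},{"translation": [0,0,-9],"rotation": [0,0,0],"hand": 36},{"translation": [0,0,-10],"rotation": [0,0,0],"hand": 36},{"translation": [0,0,0],"rotation": [0,0,-6],"hand": 36},{"translation": [0,0,0],"rotation": [0,0,-6],"hand": 36},{"translation": [0,0,0],"rotation": [0,0,-6],"hand": 36},{"translation": [0,0,0],"rotation": [0,0,-6],"hand": 36},{"translation": [0,0,0],"rotation": [0,0,-6],"hand": 36},{"translation": [0,0,0],"rotation": [0,0,-6],"hand": 36},{"translation": [0,0,0],"rotation": [0,0,-6],"hand": 36},{"translation": [0,0,0],"rotation": [0,0,-6],"hand": 36},{"translation": [0,0,0],"rotation": [0,0,-6],"hand": 36},{"translation": [0,0,0],"rotation": [0,0,-6],"hand": 36},{"translation": [0,0,0],"rotation": [0,0,-6],"hand": 36},{"translation": [0,0,0],"rotation": [0,0,-6],"hand": 36},{"translation": [0,0,0],"rotation": [0,0,-6],"hand": 36},{"translation": [0,0,0],"rotation": [0,0,-6],"hand": 36},{"translation": [0,0,0],"rotation": [0,0,-6],"hand": 36}]}}

```text
clock: 27.92
eef_pos: [507.6, 24.9, 87.5]
tcp_rot: [-2.295, 2.145, 0.0]
contact_force: [1.0, 1.7, -0.3]
grip_width: 36.4
```

```bash
python3 - <<'E'
from h import *
look(130.5)
E
```

```text
t 27.93 tcp [507.6  24.9  87.5] yang -176.1 z [ 0.  0. -1.] q6 -0.37 F [ 1.   1.7 -0.3] T [ 0.6  -0.03  0.06] g 36.4
red n 4841 mean [511.7  17.6] angle 139.8 sd [ 5.1 14.7]
hub [(0.61, array([506.7,  24.3, 130.5]))]
wing_tip [(0.74, array([480.8,  46.5, 119.5]))]
 r 34.1 wing ang 139.4
```

Emit:
{"method": "send_rows", "body": {"motion": [{"translation": [0,0,0],"rotation": [0,0,-4],"hand": 36},{"translation": [0,0,0],"rotation": [0,0,-4],"hand": 36},{"translation": [0,0,0],"rotation": [0,0,-4],"hand": 36},{"translation": [0,0,0],"rotation": [0,0,-4],"hand": 36},{"translation": [0,0,0],"rotation": [0,0,-4],"hand": 36},{"translation": [0,0,0],"rotation": [0,0,-4],"hand": 36},{"translation": [0,0,0],"rotation": [0,0,-4],"hand": 36},{"translation": [0,0,0],"rotation": [0,0,-4],"hand": 36},{"translation": [0,0,0],"rotation": [0,0,-3],"hand": 36}]}}

```text
clock: 29.2
eef_pos: [507.6, 24.6, 87.8]
tcp_rot: [-1.55, 2.733, -0.0]
contact_force: [1.1, 0.6, -0.7]
grip_width: 36.0
```

```bash
python3 - <<'E'
from h import *
look(130.2)
E
```

```text
t 29.2 tcp [507.6  24.6  87.8] yang 149.1 z [ 0.  0. -1.] q6 -0.97 F [ 1.1  0.6 -0.7] T [ 0.35 -0.13  0.06] g 36.0
red n 4734 mean [507.   16.3] angle 105.6 sd [ 5.1 14.3]
hub [(0.67, array([507.2,  23.8, 130.2]))]
wing_tip []
```

Emit:
{"method": "send_rows", "body": {"motion": [{"translation": [0,0,0],"rotation": [0,0,-1],"hand": 36},{"translation": [0,0,0],"rotation": [0,0,-1],"hand": 36},{"translation": [0,0,0],"rotation": [0,0,-1],"hand": 36},{"translation": [0,0,0],"rotation": [0,0,-1],"hand": 36},{"translation": [0,0,0],"rotation": [0,0,-1],"hand": 36},{"translation": [0,0,0],"rotation": [0,0,-1],"hand": 36}]}}

```text
clock: 30.1
eef_pos: [507.5, 24.5, 88.0]
tcp_rot: [1.402, -2.811, -0.0]
contact_force: [1.6, -0.2, -0.7]
grip_width: 36.2
```

```bash
python3 - <<'E'
from h import *
look(130)
E
```

```text
t 30.1 tcp [507.5  24.5  88. ] yang 143.0 z [-0. -0. -1.] q6 -1.08 F [ 1.6 -0.2 -0.7] T [ 0.2  -0.32  0.05] g 36.2
red n 4703 mean [506.1  16.5] angle 99.4 sd [ 5.2 14.3]
hub [(0.8, array([507.9,  24.4, 130. ])), (0.34, array([494.6,   5.7, 130. ]))]
wing_tip []
```

No stop torque yet and the wing is at about 97–99° against a home angle of about 92°, so it is inside the 20° tolerance. Backing off and lifting to check.

Emit:
{"method": "send_rows", "body": {"motion": [{"translation": [0,0,0],"rotation": [0,0,5],"hand": 36},{"translation": [0,0,15],"rotation": [0,0,0],"hand": 36},{"translation": [0,0,20],"rotation": [0,0,0],"hand": 36},{"translation": [0,0,25],"rotation": [0,0,0],"hand": 36},{"translation": [0,0,30],"rotation": [0,0,0],"hand": 36},{"translation": [0,0,30],"rotation": [0,0,0],"hand": 36},{"translation": [0,0,0],"rotation": [0,0,0],"hand": 36}]}}

```text
clock: 31.12
eef_pos: [509.0, 24.8, 211.6]
tcp_rot: [-1.52, 2.743, -0.002]
contact_force: [-0.9, -0.1, -0.5]
grip_width: 36.3
```

```bash
python3 - <<'E'
from h import *
p=look(130);save(p,"pics/w9.png")
q=camera("top")
for n in("cup_a","caddy","whisk","bowl","tin"): print(n,[np.round(x["location"]) for x in place_of(q,n)[:2]])
E
```

```text
t 31.12 tcp [509.   24.8 211.6] yang 148.0 z [ 0.005  0.002 -1.   ] q6 -0.99 F [-0.9 -0.1 -0.5] T [ 0.06 -0.01 -0.02] g 36.3
red n 1292 mean [506.6  22.5] angle 102.5 sd [ 4.2 16.9]
hub [(0.77, array([506.8,  24.9, 130. ]))]
wing_tip [(0.59, array([503.7,  59.5, 119. ]))]
 r 34.8 wing ang 95.0
cup_a [array([182., 317.])]
caddy [array([192., 252.])]
whisk [array([187., 338.])]
bowl []
tin [array([209., 407.])]
```

View pics/w9.png

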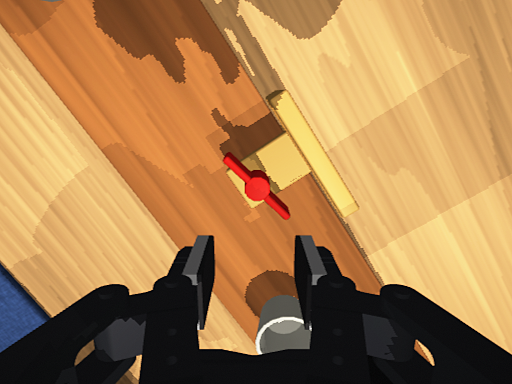

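The plate runs from about (93,289) to (208,356), and the wing ends are at (155,227) and (215,287). I'll compare the two directions in metric.

```bash
python3 - <<'E'
from h import *
p=camera("wrist")
def ang(a,b,z):
    d=(atz(p,a,z)-atz(p,b,z))[:2];return np.degrees(np.arctan2(d[1],d[0]))%180
print("plate",ang((93,289),(208,356),145),ang((100,273),(217,345),145))
im=p["image"].astype(int);m=(im[...,0]>90)&(im[...,0]>2.2*im[...,1])&(im[...,0]>2.2*im[...,2])
ys,xs=np.nonzero(m);print(xs.min(),ys[xs==xs.min()],xs.max(),ys[xs==xs.max()],ys.min(),xs[ys==ys.min()],ys.max(),xs[ys==ys.max()])
print("wing",ang((155,227),(215,287),130))
E
```

```text
plate 90.41775365074226 91.14040321389479
220 [163 164] 288 [219] 155 [225 226 227] 223 [283 284 285]
wing 102.13249340144189
```

The wing is still about 11° short. That would pass, but I'll finish with one more gentle stroke to the stop.

Emit:
{"method": "send_rows", "body": {"motion": [{"translation": [0,0,-30],"rotation": [0,0,3],"hand": 36},{"translation": [0,0,-30],"rotation": [0,0,0],"hand": 36},{"translation": [0,0,-25],"rotation": [0,0,0],"hand": 36},{"translation": [0,0,-15],"rotation": [0,0,0],"hand": 36},{"translation": [0,0,-12],"rotation": [0,0,0],"hand": 36},{"translation": [0,0,-8],"rotation": [0,0,0],"hand": 36},{"translation": [0,0,0],"rotation": [0,0,-4],"hand": 36},{"translation": [0,0,0],"rotation": [0,0,-4],"hand": 36},{"translation": [0,0,0],"rotation": [0,0,-1],"hand": 36},{"translation": [0,0,0],"rotation": [0,0,-1],"hand": 36},{"translation": [0,0,0],"rotation": [0,0,-1],"hand": 36},{"translation": [0,0,0],"rotation": [0,0,-1],"hand": 36}]}}

```text
clock: 33.12
eef_pos: [507.6, 24.6, 88.1]
tcp_rot: [-1.303, 2.858, -0.0]
contact_force: [-0.0, 0.1, 0.9]
grip_width: 36.1
```

```bash
python3 -c "
from h import *
st()"
```

```text
t 33.12 tcp [507.6  24.6  88.1] yang 139.0 z [ 0.  0. -1.] q6 -1.15 F [-0.   0.1  0.9] T [-0.    0.07 -0.  ] g 36.1
```

Emit:
{"method": "send_rows", "body": {"motion": [{"translation": [0,0,0],"rotation": [0,0,-1],"hand": 36},{"translation": [0,0,0],"rotation": [0,0,-1],"hand": 36},{"translation": [0,0,0],"rotation": [0,0,0],"hand": 36}]}}

```text
clock: 33.5
eef_pos: [507.5, 24.6, 88.0]
tcp_rot: [-1.254, 2.88, -0.0]
contact_force: [-0.0, 0.9, 1.0]
grip_width: 36.2
```

```bash
python3 -c "
from h import *
st()"
```

```text
t 33.5 tcp [507.5  24.6  88. ] yang 137.1 z [ 0.  0. -1.] q6 -1.19 F [-0.   0.9  1. ] T [-0.03  0.01  0.03] g 36.2
```

```bash
python3 -c "
from h import *
look(130)"
```

```text
t 33.5 tcp [507.5  24.6  88. ] yang 137.1 z [ 0.  0. -1.] q6 -1.19 F [-0.   0.9  1. ] T [-0.03  0.01  0.03] g 36.2
red n 4680 mean [505.2  16.6] angle 93.4 sd [ 5.2 14.2]
hub [(0.75, array([507.9,  23.8, 130. ]))]
wing_tip []
```

Emit:
{"method": "send_rows", "body": {"motion": [{"translation": [0,0,0],"rotation": [0,0,-1],"hand": 36},{"translation": [0,0,0],"rotation": [0,0,-1],"hand": 36},{"translation": [0,0,0],"rotation": [0,0,0],"hand": 36}]}}

```text
clock: 34.02
eef_pos: [507.5, 24.6, 88.0]
tcp_rot: [-1.203, 2.902, 0.0]
contact_force: [-0.0, -0.1, 0.4]
grip_width: 35.8
```

```bash
python3 -c "
from h import *
look(130)"
```

```text
t 34.02 tcp [507.5  24.6  88. ] yang 135.0 z [ 0.  0. -1.] q6 -1.22 F [-0.  -0.1  0.4] T [-0.   -0.02  0.02] g 35.8
red n 4681 mean [504.9  16.8] angle 91.4 sd [ 5.2 14.2]
hub [(0.77, array([507.6,  24.8, 130. ]))]
wing_tip []
```

The wing follows, now at about 94°. Two more degrees, then back off and lift.

Emit:
{"method": "send_rows", "body": {"motion": [{"translation": [0,0,0],"rotation": [0,0,-1],"hand": 36},{"translation": [0,0,0],"rotation": [0,0,0],"hand": 36}]}}

```text
clock: 34.42
eef_pos: [507.5, 24.6, 88.0]
tcp_rot: [-1.178, 2.912, 0.0]
contact_force: [0.1, -0.1, 0.2]
grip_width: 35.9
```

Emit:
{"method": "send_rows", "body": {"motion": [{"translation": [0,0,0],"rotation": [0,0,5],"hand": 36},{"translation": [0,0,15],"rotation": [0,0,0],"hand": 36},{"translation": [0,0,20],"rotation": [0,0,0],"hand": 36},{"translation": [0,0,25],"rotation": [0,0,0],"hand": 36},{"translation": [0,0,30],"rotation": [0,0,0],"hand": 36},{"translation": [0,0,30],"rotation": [0,0,0],"hand": 36},{"translation": [0,0,0],"rotation": [0,0,0],"hand": 36},{"translation": [0,0,0],"rotation": [0,0,0],"hand": 36},{"translation": [0,0,0],"rotation": [0,0,0],"hand": 36}]}}

```text
clock: 35.55
eef_pos: [507.0, 24.4, 207.4]
tcp_rot: [1.303, -2.857, -0.0]
contact_force: [0.9, 0.2, -0.6]
grip_width: 35.9
```

```bash
python3 -c "
from h import *
p=look(130);q=camera('top');save(q,'pics/t9.png')
a=cv2.imread('pics/t0.png');b=cv2.imread('pics/t9.png')
cv2.imwrite('pics/cmp.png',cv2.resize(np.vstack([a[150:245,70:430],b[150:245,70:430]]),(792,418),interpolation=3))
"
```

```text
t 35.55 tcp [507.   24.4 207.4] yang 139.0 z [-0.001 -0.    -1.   ] q6 -1.15 F [ 0.9  0.2 -0.6] T [0.04 0.04 0.05] g 35.9
red n 1341 mean [506.1  22.7] angle 93.5 sd [ 4.2 16.9]
hub [(0.64, array([521.1, 201.8, 130. ])), (0.56, array([507.8,  24.4, 130. ]))]
wing_tip [(0.78, array([507. ,  61.4, 119. ])), (0.67, array([546.7, 138.3, 119. ]))]
 r 141.1 wing ang 84.3
 r 68.5 wing ang 112.0
```

View pics/cmp.png

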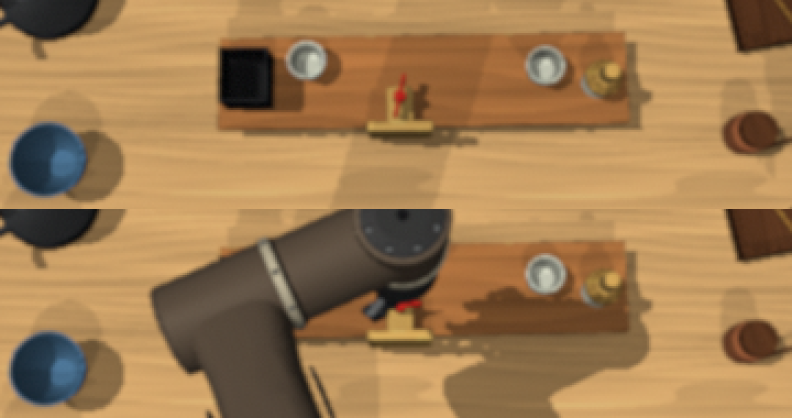

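The wings now lie parallel to the plate (93.5° against 91°), and everything visible is where it was. Handing in.

```bash
python3 -c "
from h import *
st();print(close_job())"
```

```text
t 35.75 tcp [507.3  24.5 207.5] yang 139.1 z [-0.001 -0.    -1.   ] q6 -1.15 F [ 0.1 -0.3  0.2] T [0.05 0.04 0.02] g 36.1
the job is handed in; nothing more can be done
None
```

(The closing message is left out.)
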